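Tip the tray of axle nuts into its stock carton

ROBOT

A 6-joint arm with a two-finger parallel gripper is mounted at the origin on the work surface. World frame = base frame: x ahead of the robot, y to its left, z up, the work surface at z = 0. Lengths are in mm, angles in rad, forces in N, time in s.
With the tool pointing down it reaches from about 300 to 750 mm from the base axis. Payload 8.5 kg.
Tool frame: the origin (TCP) lies midway between the tips of the shut fingers; the grasp point (between the pads) lies 19 mm behind it; z points along the fingers, y is the line along which they close (so a half turn about z gives the same grasp; the last joint's range is limited). The gripper opens to 85 mm and grips with 20 to 120 N. Pads are 22 mm wide; open, the fingers measure 114 mm over their backs; the gripper's body (76 mm by 85 mm) begins 54 mm behind the grasp point. The pads swing forward as they close: fully open they stand 13 mm farther back than shut.
Start: joints at [-1.445, 0.381, 1.297, -0, 1.464, -0.215], TCP at [183.826, -518.351, 231.322] pointing down, gripper open.
Joint ranges: [-3.11, 3.11], [-0.89, 2.33], [0.22, 2.48], [-1.42, 4.56], [0.17, 2.85], [-2.88, 2.88]. Speed limits (rad/s): [2.39, 2.39, 3.14, 3.14, 3.14, 3.14].

INTERFACE

Orientations are given as a 3x3 rotation matrix whose columns are the frame's x, y, z axes.
In Python, from plant import robot gives the robot as it stands. Calls block until the motion is done:
- robot.move_to(position, orientation): joint-space move of the TCP to a pose.
- robot.move_linear(position, feed=150, rotation=None): straight line of the TCP; rotation=None keeps the orientation; feed is the mean speed in mm/s.
- robot.move_j(angles): joint-space move.
- robot.set_gripper(opening, newtons=None): finger opening in mm; newtons is the grip in N (None keeps the last); returns when the fingers have stopped.
- robot.sleep(seconds).
- robot.ik(position, orientation): joint angles nearest the present ones, or None.
- robot.sense(): the state.
- robot.grab_frame(name): name is "side" or "top" or "wrist"; returns the picture (480x640x3 uint8, red, green, blue); there is no depth.
- robot.camera_params(name): a dict with "fx", "fy", "cx", "cy" (pixels), "dist_coeffs" ([k1, k2, p1, p2, k3] as OpenCV has them; the pictures are not rectified), "R" (3x3) and "t" (3): a world point X has camera coordinates R X + t. Camera axes: x right, y down, z forward; pixel columns grow to the right and rows downward; lengths in mm; the calibration is good to about 2 mm. A picture is of the moment at which its call begins: read the wrist's pose just before it. camera_params takes no time and is no camera call; for the wrist camera it gives the pose at the moment of the call.
A pose or a line that the arm cannot do raises robot.IKError and nothing moves.
- robot.hand_in(): hands the job in; it is judged then, once.
The state is a dict: "t": time; "joint_positions": joint angles; "dq": joint speeds; "joint_efforts": joint torques, N m; "tcp_pos": TCP position; "ee_rot": TCP orientation; "ft_force": force on the tool from outside, world axes, zero at the start; "ft_torque": the same for the moment, N m; "grip_width": finger opening in mm; "grasp_force": force on a finger pad.
Only numpy, scipy, OpenCV 4.12 (cv2) and the standard library are available. Lean on these libraries where they do the work, as an engineer would, in place of code of your own. Each camera call takes 0.05 s, during which the arm holds its last target. There are 200 camera calls.

TASK

Slide the open cardboard carton across so that its opening is under the front lip of the tipping tray that holds the hex nuts. Then tip that tray by its push bar until all four nuts have slid into the carton, and ease the tray back down to level without letting it slam. Keep the carton upright and leave the tray of round bushings and the other things on the bench alone.

Things in the scene. Friction and masses are not known exactly. Their poses are not given: they have to be found in the camera images.
- nut_stand: Fixed dark steel stand of the tray that holds the four hex nuts; twin of the other, left or right. Origin: on the table, below the hinge. x: the pouring direction (away from the robot), z up. Foot and uprights lie at x below -30 mm; two arms carry the hinge at y = +-65 to 71 mm, x up to 15 mm, above z = 145 mm.
- nut_tray (a joint): Angle of the nut tray, rad: a steel tray on a hinge along the stand's y, 170 mm above the stand's origin. 0 = level, at rest; grows as the front lip goes down and the rear comes up; stop at 1.15. Gravity and a spring bring it back to 0 when let go. The parts start to slide at about 0.6 and surely slide off by 1.05.
- nut_tray_bar (a point): Centre of the nut tray's push bar, a 12 mm round steel bar, 114 mm long, lying along the hinge direction above the tray on two thin arms. At rest 86 mm behind (towards the robot) and 123 mm above the hinge; it moves on an arc of 150 mm about the hinge. Pushing it forward (stand +x) tips the tray.
- nut_tray_lip (a point): Middle of the front edge of the nut tray's floor. The front is open, 110 mm wide; the lip is 50 mm in front of the hinge and 174 mm above the table at rest, 24 mm in front and 126 mm up when fully tipped. The tray reaches 150 mm behind the hinge, is 118 mm wide, its walls 40 to 45 mm high.
- bush_stand: The other, identical stand and tipping tray, which holds the three bushings. Same axes and sizes.
- bush_tray (a joint): Angle of the other tray, 0 = level.
- carton: Loose open-topped cardboard bin carton, 200 (x) x 230 (y) x 90 mm high, walls 8 mm, 0.35 kg. Origin: centre of its underside; x, y along its sides. It fits under the trays' lips and side arms, up to the stand's uprights (30 mm behind the hinge). Its rim can be pinched from above.
- nut0: Bare steel hex axle nut, 36 mm across flats, 24 mm thick, 100 g. Origin: centre of its underside.
- nut1: Bare steel hex axle nut, 36 mm across flats, 24 mm thick, 100 g. Origin: centre of its underside.
- nut2: Bare steel hex axle nut, 36 mm across flats, 24 mm thick, 100 g. Origin: centre of its underside.
- nut3: Bare steel hex axle nut, 36 mm across flats, 24 mm thick, 100 g. Origin: centre of its underside.
- bush0: Round black rubber bushing, 40 mm across, 36 mm tall, standing in the other tray. Origin: centre of its underside.
- bush1: Round black rubber bushing, 40 mm across, 36 mm tall, standing in the other tray. Origin: centre of its underside.
- bush2: Round black rubber bushing, 40 mm across, 36 mm tall, standing in the other tray. Origin: centre of its underside.
- oil_filter: Bystander: black oil filter can, 68 mm across, 95 tall. Origin: under its middle.
- tape_roll: Bystander: roll of tape lying flat, 100 mm across, 48 tall. Origin: under its middle.
- wrench: Bystander: steel wrench lying flat. Origin: under its middle.
- plug_box: Bystander: small closed cardboard box 110 x 60 x 50 mm. Origin: under its middle.
- hub_cap: Bystander: round aluminium hub cap, 100 mm across, 24 tall. Origin: under its middle.

How it is judged (in metres and radians):
On the way, in this order (a step that is already met when the one before it is completed fails the run):
1. the carton's opening is under the lip of the level nut tray (value of joint nut_tray below 0.1 rad and x of nut_tray_lip in the frame of carton between -0.1 and 0.02 m and y of nut_tray_lip in the frame of carton between -0.06 and 0.06 m), for 0.2 s.
2. the nut tray is tipped (value of joint nut_tray above 0.6 rad), for 0.1 s.
At the end, for the whole second after the job is handed in: All four nuts lie at rest inside the carton; the carton stands upright on the table; the nut tray is back level (within 0.06 rad); the other tray is level and its three bushings are within 30 mm of where they were (x of nut0 in the frame of carton between -0.1 and 0.1 m and y of nut0 in the frame of carton between -0.115 and 0.115 m and z of nut0 in the frame of carton between -0.01 and 0.085 m and x of nut1 in the frame of carton between -0.1 and 0.1 m and y of nut1 in the frame of carton between -0.115 and 0.115 m and z of nut1 in the frame of carton between -0.01 and 0.085 m and x of nut2 in the frame of carton between -0.1 and 0.1 m and y of nut2 in the frame of carton between -0.115 and 0.115 m and z of nut2 in the frame of carton between -0.01 and 0.085 m and x of nut3 in the frame of carton between -0.1 and 0.1 m and y of nut3 in the frame of carton between -0.115 and 0.115 m and z of nut3 in the frame of carton between -0.01 and 0.085 m and linear speed of each of nut0, nut1, nut2, nut3, carton below 0.03 m/s and value of joint each of nut_tray, bush_tray below 0.06 rad and angle between carton's own z axis and vertical below 0.06 rad and height (world z) of carton between -0.01 and 0.01 m and distance of each of bush0, bush1, bush2 from where it was at the start of the episode below 0.03 m); the robot touches nothing.
It fails at once if the nut tray was let slam down onto its rest (faster than 1.8 rad/s near level) (value of joint nut_tray below 0.25 rad and velocity of joint nut_tray below -1.8 rad/s).
It fails at once if the tray of bushings was tipped (value of joint bush_tray above 0.15 rad).
It fails at once if the carton was tipped over (angle between carton's own z axis and vertical above 0.5 rad).
It fails at once if a bystander was moved by more than 40 mm (distance of any of oil_filter, tape_roll, wrench, plug_box, hub_cap from where it was at the start of the episode above 0.04 m).
It also fails if it takes over 61 s, if anything falls off the work surface, if the arm or the gripper's body presses on something with over 40 N, if the wrist force passes 120 N, or if a joint passes its speed limit or range.

## Working session

There is one attempt and no reset: what is moved stays moved. The work goes in short steps, each a Python script; the robot and the scene stay as the last script left them, time stands still between calls to the robot, and variables do not carry over. Pictures are saved under pics/ and viewed, at most 10 in all, crops included, and the job is handed in when it is done.

```bash
ls; mkdir -p pics
python3 - <<'E'
from plant import robot
import cv2,numpy as np
for n in ["top","side"]:
    cv2.imwrite(f"pics/{n}0.png",robot.grab_frame(n)[:,:,::-1])
    p=robot.camera_params(n);R=np.array(p["R"]);print(n,p["fx"],p["dist_coeffs"],(-R.T@np.array(p["t"])).round(),R.round(2).tolist())
print(robot.sense())
E
```

```text
pics
top 525.7898014958175 [-0.0785235  0.         0.         0.         0.       ] [ 327.   11. 1615.] [[-0.01, -1.0, 0.0], [-0.99, 0.01, -0.14], [0.14, -0.0, -0.99]]
side 583.686717500926 [0.04627331 0.         0.         0.         0.        ] [ 153.  901. 1172.] [[-0.92, -0.39, 0.0], [-0.28, 0.66, -0.7], [0.27, -0.64, -0.72]]
{'t': 0.1, 'joint_positions': array([-1.44529089e+00,  3.81150552e-01,  1.29810877e+00, -8.25725236e-06,
        1.46359737e+00, -2.15308596e-01]), 'dq': array([-0.00079367, -0.00120588, -0.00122718, -0.00168491, -0.00104645,
       -0.00078779]), 'joint_efforts': array([ 4.37602401e-03, -4.49225378e+01, -2.31657547e+01, -1.71918618e-04,
        3.65116051e-03, -3.20622782e-06]), 'tcp_pos': array([ 183.80064647, -518.12626502,  230.7874412 ]), 'ee_rot': array([[ 9.42482609e-01,  3.34255147e-01, -1.66371886e-04],
       [ 3.34255086e-01, -9.42481813e-01,  1.25306111e-03],
       [ 2.62039650e-04, -1.23659896e-03, -9.99999201e-01]]), 'ft_force': array([-0.15111519, -0.31646639, -0.35358337]), 'ft_torque': array([ 0.02344491, -0.00032469,  0.03126614]), 'grasp_force': 0.0, 'grip_width': 85.24672591096927}
```

View pics/top0.png

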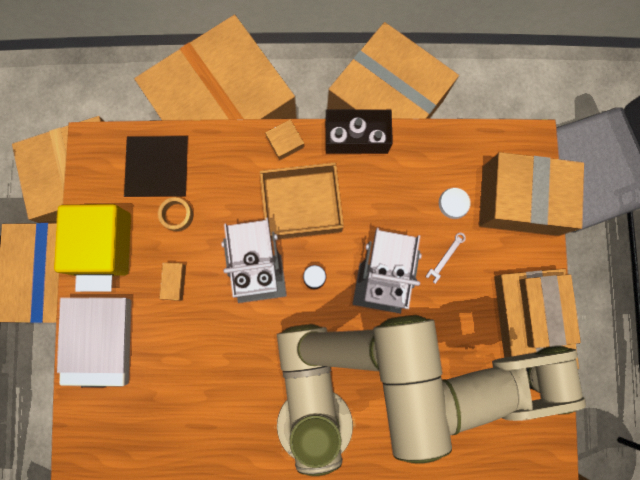

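View pics/side0.png

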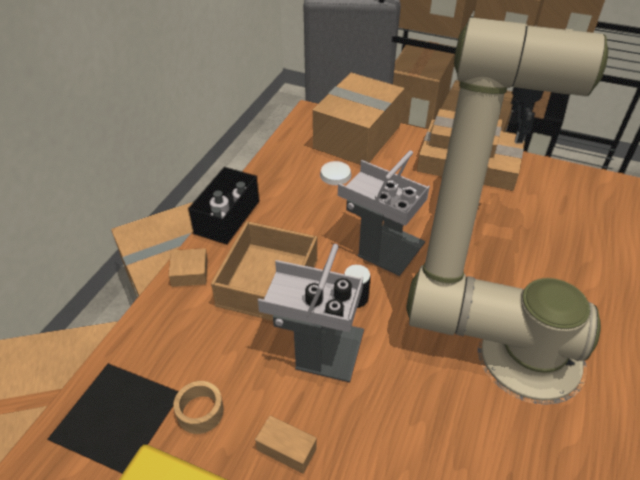

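The nut tray is the right-hand one in the top view, at about (392,268), and the bushing tray is at (252,258). The carton is at (302,200), the hub cap at (455,202) and the oil filter at (315,276). Next I'll enlarge both views to get precise points.

```bash
cat > h.py <<'E'
import cv2,numpy as np
from plant import robot
def und(n,uv,p=None):
    p=p or robot.camera_params(n)
    K=np.array([[p["fx"],0,p["cx"]],[0,p["fy"],p["cy"]],[0,0,1]])
    q=cv2.undistortPoints(np.array([[uv]],float),K,np.array(p["dist_coeffs"]))[0,0]
    R=np.array(p["R"]);c=-R.T@np.array(p["t"]);d=R.T@np.array([q[0],q[1],1]);return c,d/np.linalg.norm(d)
def plane(n,uv,z,p=None):
    c,d=und(n,uv,p);return c+d*(z-c[2])/d[2]
def tri(a,b):
    (c1,d1),(c2,d2)=a,b
    s=np.linalg.lstsq(np.c_[d1,-d2],c2-c1,rcond=None)[0]
    P,Q=c1+s[0]*d1,c2+s[1]*d2;return (P+Q)/2,np.linalg.norm(P-Q)
E
python3 - <<'E'
import cv2
a=cv2.imread("pics/top0.png")[155:315,225:435];cv2.imwrite("pics/topc.png",cv2.resize(a,None,fx=3.75,fy=3.75,interpolation=2))
a=cv2.imread("pics/side0.png")[130:330,205:445];cv2.imwrite("pics/sidec.png",cv2.resize(a,None,fx=3,fy=3,interpolation=2))
E
```

```text
(no output)
```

View pics/topc.png

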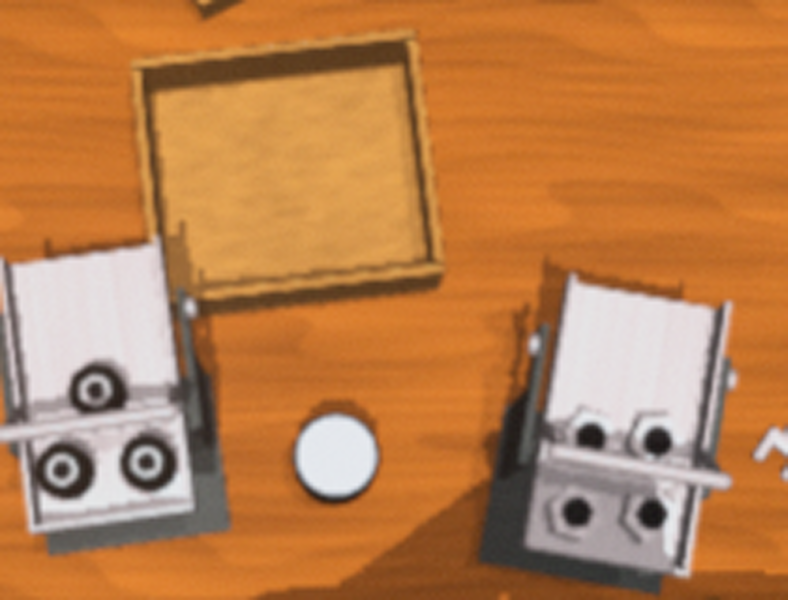

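View pics/sidec.png

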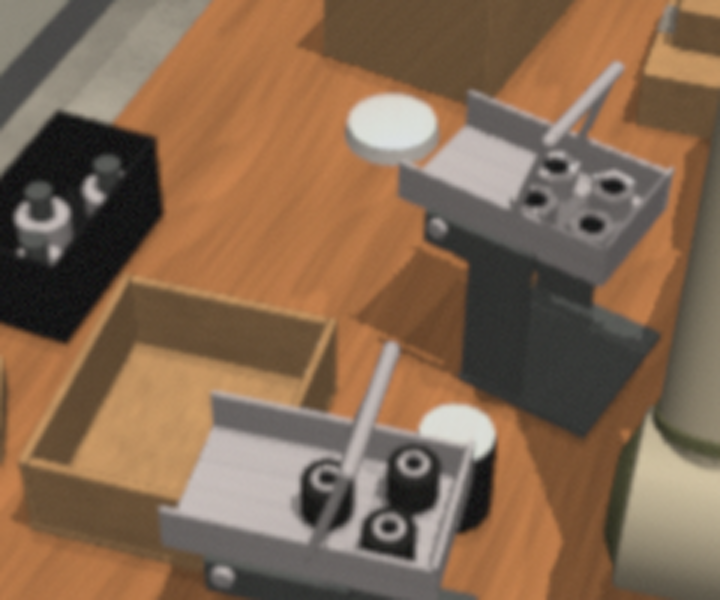

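Run:
```python
from h import *
T=lambda u,v:und("top",((u+.5)/3.75-.5+225,(v+.5)/3.75-.5+155))
S=lambda u,v:und("side",((u+.5)/3-.5+205,(v+.5)/3-.5+130))
for k,a,b in [("bar+y",(548,453),(550,138)),("bar-y",(728,482),(617,67)),("wall f+y",(572,275),(402,165)),("wall f-y",(727,303),(470,93)),("wall r-y",(690,575),(670,172)),("wall r+y",(527,548),(603,280)),("knob+y",(535,342),(437,228)),
 ("cart fx-y",(413,35),(132,282)),("cart nx-y",(442,270),(333,322)),("cart fx+y",(135,63),(28,462)),("filter",(337,455),(457,432)),("bbar-y",(183,412),(392,347)),("bwall f-y",(157,240),(215,395)),("bwall f+y",(5,260),(163,510)),("hub",None,None)]:
    if a: P,e=tri(T(*a),S(*b));print(k,P.round(1),round(e,1))
print("hub",plane("top",(455,202),24))
for uv in [(427,278),(465,235),(300,140)]:print(plane("top",uv,10).round())
```

```text
bar+y [ 422.1 -141.4  304.8] 0.6
bar-y [ 403.  -263.5  294.1] 0.7
wall f+y [ 557.  -173.   208.9] 2.2
wall f-y [ 535.9 -284.2  212.6] 1.0
wall r-y [ 342.5 -251.5  210.6] 1.7
wall r+y [ 363.2 -139.6  175.2] 1.1
knob+y [ 513.7 -149.1  171.9] 0.8
cart fx-y [772.4 -66.8  84. ] 3.7
cart nx-y [582.5 -86.2  89.4] 0.7
cart fx+y [749.4 155.4  87.5] 4.2
filter [436.9  -2.8  96.7] 0.2
bbar-y [454.1 103.  289.9] 2.8
bwall f-y [585.8 127.6 208.8] 0.5
bwall f+y [572.4 238.2 206.2] 0.8
hub [ 668.96802699 -442.06104766   24.        ]
[ 434. -349.   10.]
[ 567. -473.   10.]
[875.  39.  10.]
```

Both views agree on the geometry:

| Item | Position (mm) | Yaw |
|---|---|---|
| Nut hinge | about (498,-219) | about -9.8° |
| Nut tray bar centre | about (413,-203,299), expected z 293 | – |
| Carton | about (666,35), rim at about z 88 | about +5.9° |

I plan to pinch the carton's -y wall, drag and turn it, then pinch the bar. Before moving I'll check reach and forearm clearance.

```bash
cat >> h.py <<'E'
O=np.array([498.,-219.]);YAW=-0.171
sx=np.array([np.cos(YAW),np.sin(YAW)]);sy=np.array([-sx[1],sx[0]])
def stand(x,y,z): return np.r_[O+x*sx+y*sy,z]
def down(yaw):
    c,s=np.cos(yaw),np.sin(yaw);return np.array([[c,s,0],[s,-c,0],[0,0,-1.]])
def bar(th): # bar centre
    return stand(-86*np.cos(th)+123*np.sin(th),0,170+86*np.sin(th)+123*np.cos(th))
CC=stand(92,8,0)[:2]
E
python3 - <<'E'
from h import *
A=[];r=[];A2=[];z=[];rng=np.random.default_rng(0);lat=[]
for i in range(40):
    p=np.array([rng.uniform(400,680),rng.uniform(-300,100),rng.uniform(60,350)]);q=robot.ik(p,down(0))
    if q is None: continue
    a=q[1]+q[2];h=[np.sin(q[1]),np.cos(q[1]),np.sin(a),np.cos(a),1]
    d=np.array([np.cos(q[0]),np.sin(q[0])]);r.append(d@p[:2]);lat.append(d[0]*p[1]-d[1]*p[0]);z.append(p[2]);A.append(h)
A=np.array(A)
for v in (r,z):
    s,res,*_=np.linalg.lstsq(A,np.array(v),rcond=None);print(s.round(1),np.abs(A@s-v).max().round(2))
print("lat",np.mean(lat),np.std(lat))
for k,p,R in [("pick",(711,-70,60),down(.1)),("end",stand(127,-103,60),down(YAW)),("bar0",bar(0)-[0,0,19],down(YAW-np.pi/2)),("bar0b",bar(0)-[0,0,19],down(YAW+np.pi/2)),("bar1",bar(1.1)-[0,0,19],down(YAW-np.pi/2)),("bar1b",bar(1.1)-[0,0,19],down(YAW+np.pi/2))]:
    q=robot.ik(p,R);print(k,np.round(p),None if q is None else np.round(q,2))
E
```

```text
[537.1   0.  350.8 103.   -0. ] 0.0
[   0.   537.1 -103.   350.8 -127.4] 0.0
lat 117.50000000000007 1.1531826219577594e-13
pick [711 -70  60] [-0.26  0.81  1.   -0.    1.33  1.21]
end [ 606. -342.   60.] [-0.68  0.78  1.07 -0.    1.29  1.06]
bar0 [ 413. -204.  274.] [-0.72  0.19  1.44 -0.    1.51  2.6 ]
bar0b [ 413. -204.  274.] [-0.72  0.19  1.44 -0.    1.51 -0.55]
bar1 [ 568. -231.  283.] [-0.58  0.47  1.01 -0.    1.67  2.73]
bar1b [ 568. -231.  283.] [-0.58  0.47  1.01 -0.    1.67 -0.41]
```

Run:
```python
from h import *
robot.move_to([400,-520,240],down(0.1))
robot.move_to([570,-440,200],down(0.1))
robot.move_to([711,-70,150],down(0.1))
robot.set_gripper(60,40)
p=robot.camera_params("wrist");cv2.imwrite("pics/w1.png",robot.grab_frame("wrist")[:,:,::-1])
R=np.array(p["R"]);t=np.array(p["t"])
K=np.array([[p["fx"],0,p["cx"]],[0,p["fy"],p["cy"]],[0,0,1]])
for X in [(711,-70,88),(772,-67,88),(582,-86,88)]:print(cv2.projectPoints(np.array([X],float),cv2.Rodrigues(R)[0],t,K,np.array(p["dist_coeffs"]))[0].ravel().round())
s=robot.sense();print(s["t"],s["tcp_pos"],s["grip_width"])
```

```text
[320. 262.]
[325. 168.]
[324. 414.]
3.675 [710.99201739 -70.23969092 150.00226619] 60.323989920400535
```

View pics/w1.png

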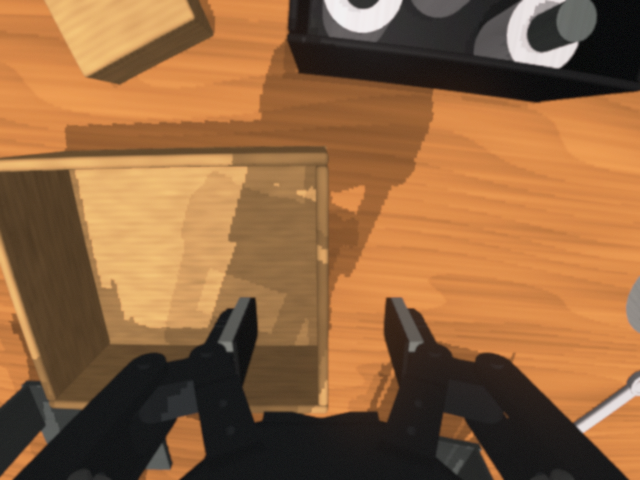

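The wrist view shows the -y wall at column 322, as predicted (320), and it lies between the fingers at columns 235 and 405. The far corner is at row 150, so the carton's centre is about 8 mm further in x and the grip offset is 26 mm. Now grasp and drag.

Run:
```python
from h import *
robot.move_linear([711,-70,62],100)
robot.set_gripper(0,40)
s=robot.sense();print(s["grip_width"],s["grasp_force"],s["ft_force"].round(1))
e=stand(118,-103,62)
if 5<s["grip_width"]<12:
    robot.move_linear([675,-163,62],70,down(0.0))
    print(robot.sense()["ft_force"].round(1))
    robot.move_linear(e,70,down(YAW))
    s=robot.sense();print(s["grip_width"],s["ft_force"].round(1),s["tcp_pos"].round())
    cv2.imwrite("pics/t2.png",cv2.resize(robot.grab_frame("top")[150:320,230:480,::-1],None,fx=3.2,fy=3.2,interpolation=2))
print(robot.sense()["t"])
```

```text
7.450799470610503 39.50134992599487 [-0.9 -0.4  2.5]
[1.2 1.9 5.4]
7.379790835394789 [1.5 3.6 6.4] [ 596. -341.   62.]
9.775
```

View pics/t2.png

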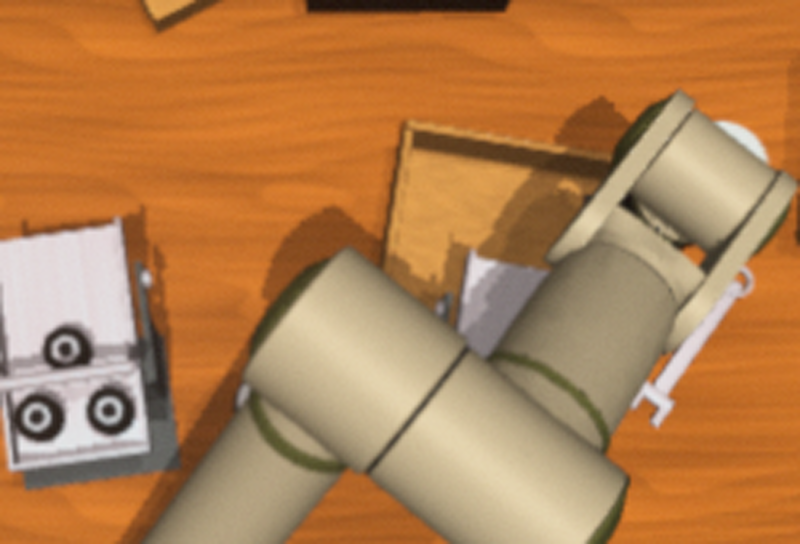

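The carton has followed and is aligned with its opening under the lip. Its far-left corner is at crop (408,123). I'll release, rise, verify that corner and approach the bar.

```bash
python3 - <<'E'
from h import *
P=plane("top",((408+.5)/3.2-.5+230,(123+.5)/3.2-.5+150),90)[:2]-O
print("far+y corner in stand",P@sx,P@sy,"expect",192,123)
robot.set_gripper(35)
robot.move_linear(stand(118,-103,390),250)
b=bar(0)
robot.move_to(np.r_[b[:2],390],down(YAW+np.pi/2))
robot.set_gripper(70,40)
p=robot.camera_params("wrist");cv2.imwrite("pics/w3.png",robot.grab_frame("wrist")[:,:,::-1])
import pickle;pickle.dump(p,open("w3.pkl","wb"))
K=np.array([[p["fx"],0,p["cx"]],[0,p["fy"],p["cy"]],[0,0,1]])
for X in [stand(-86,-57,293),stand(-86,57,293)]:print(cv2.projectPoints(X[None],cv2.Rodrigues(np.array(p["R"]))[0],np.array(p["t"]),K,np.array(p["dist_coeffs"]))[0].ravel().round())
print(robot.sense()["t"])
cv2.imwrite("pics/t3.png",cv2.resize(robot.grab_frame("top")[150:320,230:480,::-1],None,fx=3.2,fy=3.2,interpolation=2))
E
python3 - <<'E'
import cv2,numpy as np
a=cv2.imread("pics/w3.png");b=cv2.imread("pics/t3.png")
a=cv2.resize(a,(400,300));cv2.imwrite("pics/c3.png",np.hstack([a,cv2.resize(b,(400,300))]))
E
```

```text
far+y corner in stand 182.29161092789028 120.16261108631139 expect 192 123
[319. 310.]
[319. 168.]
13.525
```

View pics/c3.png

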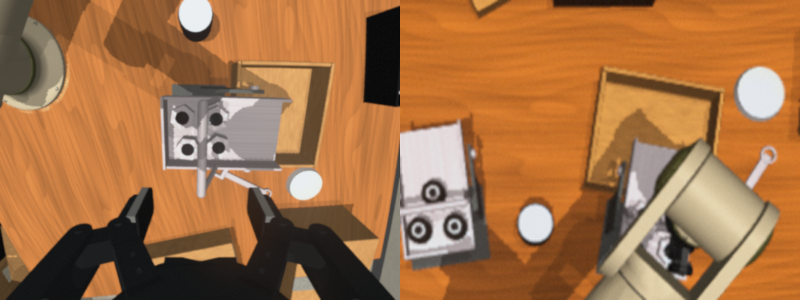

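The carton sits under the lip: the opening extends past the tray front and the near wall is behind the lip. In the wrist view the bar is about 4 px ahead of the prediction, roughly 3.5 mm, so I'll shift the hinge estimate by that. Then I'll grip the bar and tip along the arc while watching the force.

```bash
cat >> h.py <<'E'
O=O+3.5*sx
RB=down(YAW+np.pi/2)
def step(th,feed=70):
    robot.move_linear(bar(th)-[0,0,19],feed,RB);s=robot.sense();print(round(th,2),round(s["t"],1),s["ft_force"].round(1),round(s["grip_width"],1))
    return np.linalg.norm(s["ft_force"])
E
python3 - <<'E'
from h import *
step(0,120)
robot.set_gripper(0,25)
s=robot.sense();print(s["grip_width"],s["grasp_force"],s["ft_force"].round(1),s["t"])
if 8<s["grip_width"]<15:
    for th in np.arange(0.1,0.51,0.1):
        if step(th)>40: print("stop");break
E
```

```text
0 14.7 [-0.8 -0.8 -0.7] 70.0
11.077875968839502 24.58745241165161 [-4.9  1.3  2.3] 15.25
0.1 15.6 [-9.5 -0.   3.1] 11.1
0.2 16.0 [-10.4  -1.1   7.5] 10.7
0.3 16.4 [-10.   -0.9   8.9] 11.1
0.4 16.7 [-8.8 -1.8  9.3] 11.0
0.5 17.1 [-7.6 -3.7  8.4] 10.9
```

Run:
```python
from h import *
for th in [.6,.68,.76,.84,.92,1.0,1.06,1.1]:
    if step(th,35)>45: print("stop");break
robot.sleep(0.8)
a=cv2.resize(robot.grab_frame("wrist"),(400,300));b=cv2.resize(robot.grab_frame("side")[130:310,205:445],(400,300))
cv2.imwrite("pics/c4.png",np.hstack([a,b])[:,:,::-1]);print(robot.sense()["t"])
```

```text
0.6 17.7 [-4.5 -3.8  5.1] 10.6
0.68 18.1 [-5.  -4.1  3.8] 11.0
0.76 18.6 [-4.6 -3.1  5.3] 10.7
0.84 19.1 [-3.4 -4.6  3.4] 10.9
0.92 19.6 [-4.1 -4.3  4.4] 11.0
1.0 20.1 [-4.  -4.8  3.8] 11.0
1.06 20.5 [-3.7 -4.5  1.7] 10.8
1.1 20.9 [-3.9 -4.4  2.5] 10.7
21.75
```

View pics/c4.png

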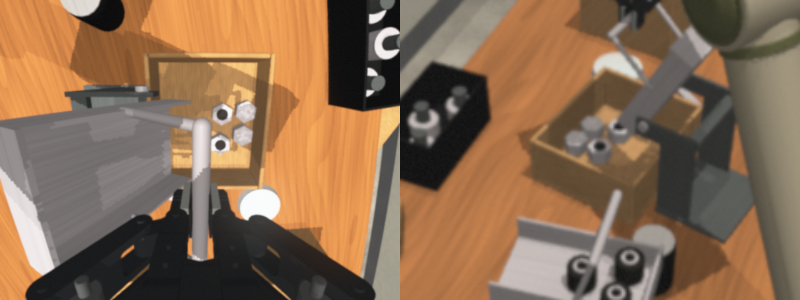

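All four nuts lie in the carton in both views, at about (220-245,110-145) in the wrist half. Now I'll ease the tray back down.

Run:
```python
from h import *
for th in [.95,.8,.65,.5,.4,.3,.2,.1,.05,.02,0]: step(th,70 if th>.3 else 40)
if robot.sense()["ft_force"][0]<0: step(-.015,20)
robot.set_gripper(30)
robot.sleep(.3)
b=bar(0);robot.move_linear([b[0],b[1],400],100)
robot.move_to([300,-480,400],down(0))
robot.sleep(.5)
a=cv2.resize(robot.grab_frame("top")[150:320,230:480],(400,300));b=cv2.resize(robot.grab_frame("side")[130:310,205:445],(400,300))
cv2.imwrite("pics/c5.png",np.hstack([a,b])[:,:,::-1]);print(robot.sense()["t"])
```

```text
0.95 22.2 [-2.8 -4.8  1.6] 11.2
0.8 22.7 [-2.7 -4.1  0.7] 11.1
0.65 23.2 [-3.2 -2.9  0.2] 10.8
0.5 23.6 [-3.9  3.2  0.6] 10.9
0.4 24.0 [-0.5  5.7 -0.8] 11.2
0.3 24.5 [-0.7  6.1 -1.4] 10.9
0.2 25.1 [-1.4  7.2 -1.1] 11.3
0.1 25.6 [-1.2  6.7 -2.5] 10.7
0.05 25.9 [-0.7  7.  -0.9] 11.3
0.02 26.2 [ 0.3  6.7 -3.3] 11.1
0 26.4 [-0.6  6.7 -1.3] 10.8
-0.01 26.7 [ 3.   5.4 -0.5] 11.1
30.5167
```

View pics/c5.png

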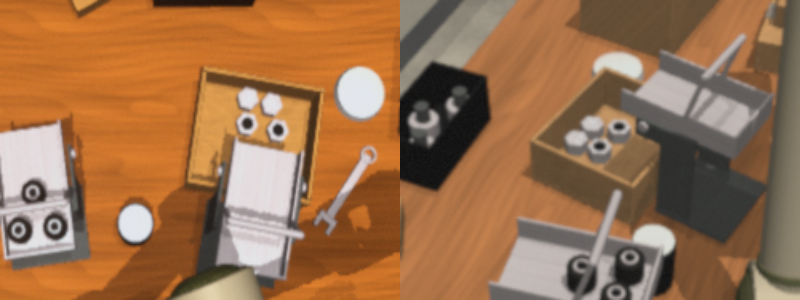

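The tray is level, all four nuts are in the upright carton, and the bushings and bystanders look undisturbed.

```bash
python3 -c "
from plant import robot
print(robot.hand_in())"
```

```text
the job is handed in; nothing more can be done
None
```

I handed the job in at about 30.5 s of the 61 s limit; no verdict came back, but the last pictures show all four nuts in the upright carton, the nut tray eased back to level, and the bushings and bystanders apparently undisturbed.

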